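# Hang a sieve in its bayonet stand and lock it

### The job

Hang the small steel sieve in the three-legged stand: lower its three lugs through the slots in the collar onto the ledge, then twist it clockwise (seen from above) under the hooks until the lugs drop fully into the locking notches, and let go of it. The notches are out of sight, so feel for them gently, never forcing the sieve against the stand, and leave the other things on the bench where they are.

Things in the scene. Friction and masses are not known exactly. Their poses are not given: they have to be found in the camera images.
- sieve: Loose sieve, 0.15 to 0.27 kg, upright on the bench: round steel pan, diameter 58 mm (53 at the bottom edge), 40 mm high, with a grey grip bar bridging its top. Origin: centre of underside, z up. Three lugs at 0 (its +x), +120 and -120 degrees reach 41 mm from the axis, 9 mm wide, 6 mm thick, 26 to 32 mm above the underside. The three third-of-a-turn positions fit the stand alike.
- sieve_bar (a point): Centre of the sieve's grip bar, on its axis, 77 mm above its underside. The bar runs along the sieve's x: 58 mm long, 12 mm wide (y), 22 mm high (66 to 88 mm above the underside). The 26 mm between bar and pan rim is open but for a thin upright at each end, 26 mm from the axis.
- sieve_lugs (a point): Point on the sieve's axis level with the undersides of its lugs, 26 mm above the sieve's underside; axes as the sieve. A sieve held firmly does not drop by itself into the notches: it must be lowered by feel, or held loosely.
- stand: Stand, fixed to the bench: round foot 110 mm in diameter, low dish (top 22 mm above the bench), three posts, and on top a collar of 98 mm outer diameter with its rim 96 mm above the bench. Origin: centre of the foot's underside, z up. All is rigid. Forces between sieve and stand, or arm and stand, must stay under 25 N.
- stand_hooks (a point): Point on the stand's axis level with the collar's rim, 96 mm above the bench; axes as the stand. The rim is a 6 mm thick ring of hooks (underside at 90 mm, inner diameter 66 mm) broken by three entry slots, 14 mm wide, centred at 0 (the stand's +x), +120 and -120 degrees.
- stand_ledge (a point): Point on the stand's axis at the ledge's top, 80 mm above the bench (bore 62 mm), on which the lugs land below the slots. Three notches in it, 12.5 mm wide, 8 mm deep, are hidden under the hooks, 35 to 65 degrees clockwise (from above) of the slots: one unmeasured angle for all, new each time. Just beyond each a stop rises to the hooks: a lug that meets it stands over the notch.
- timer: Bystander, loose: square bench timer lying flat, 64x64x18 mm. Origin: centre of the underside.
- white_bottle: Bystander, loose: small white bottle, 43 mm in diameter, 82 mm high, standing. Origin: centre of the underside. Behind it the autosampler's black arm (fixed equipment) reaches out over the bench to x = 0.54 at y = 0.03, underside 0.22 m up: carry things across well in front of it.
- beaker: Bystander, loose: small clear beaker, 55 mm in diameter, 67 mm high, standing. Origin: centre of the underside.
- marker_pen: Bystander, loose: marker pen lying flat along its y, 13x140x14 mm. Origin: centre of the underside.
- tape_roll: Bystander, loose: roll of tape lying flat, 68 mm in diameter, 19 mm high. Origin: centre of the underside.
- screwdriver: Bystander, loose: screwdriver lying flat along its y, 23x165x22 mm. Origin: centre of the underside.
There are look-alikes about, which are no part of the job. Leave any blue look-alike of the sieve alone.

How it is judged (in metres and radians):
On the way:
1. the sieve's lugs are through the slots and on the ledge (horizontal distance between sieve_lugs and stand_ledge below 0.004 m and z of sieve_lugs in the frame of stand between 0.077 and 0.084 m), for 0.1 s.
At the end, for the whole second after the job is handed in: the sieve hangs upright in the collar (within 4 mm of its axis and 0.06 rad of upright), its lugs down in the notches (lug undersides less than 74.5 mm above the bench: within 2.5 mm of the notch floor), at rest and released (horizontal distance between sieve_lugs and stand_ledge below 0.004 m and z of sieve_lugs in the frame of stand between 0.069 and 0.0745 m and angle between sieve's own z axis and vertical below 0.06 rad and linear speed of sieve below 0.02 m/s and not (contact force between sieve and the fingers above 0.05 N)); the robot touches nothing.
It fails at once if the sieve and the stand press on each other with more than 25 N (contact force between sieve and stand above 25 N).
It fails at once if the arm presses on the stand itself with more than 25 N (contact force between the arm and stand above 25 N).
It fails at once if another thing on the bench is moved more than 25 mm or knocked over (distance of any of timer, white_bottle, beaker, marker_pen, tape_roll, screwdriver from where it was at the start of the episode above 0.025 m or angle between any of white_bottle, beaker's own z axis and vertical above 0.5 rad).
It also fails if it takes over 72 s, if anything falls off the work surface, if the arm or the gripper's body presses on something with over 40 N, if the wrist force passes 120 N, or if a joint passes its speed limit or range.

### The arm

A 6-joint arm with a two-finger parallel gripper is mounted at the origin on a cart in front of the work surface, level with it; the furniture and walls round the work are solid. World frame = base frame: x ahead of the robot, y to its left, z up, the work surface at z = 0. Lengths are in m, angles in degrees, forces in N, time in s.
With the tool pointing down it reaches from about 0.375 to 0.9 m from the base axis. Payload 3.1 kg.
Tool frame: the origin (TCP) lies midway between the tips of the shut fingers; the grasp point (between the pads) lies 19 mm behind it (bot.hold_point_z is the distance from the TCP to the grasp point, in m); z points along the fingers, y is the line along which they close (so a half turn about z gives the same grasp; the last joint's range is limited). The gripper opens to 87 mm and grips with 3 to 60 N. Pads are 19 mm wide; open, the fingers measure 117 mm over their backs; the gripper's body (75 mm by 190 mm) begins 51 mm behind the grasp point.
Start: joints at [-83.05, 30.224, 82.088, -0, 67.689, -10.227], TCP at [0.185, -0.597, 0.223] pointing down, gripper open.
Joint ranges: [-176.69, 176.69], [-43.24, 126.21], [12.49, 139.97], [-82, 262], [0, 151.66], [-163.58, 163.58]. Speed limits (degrees/s): [159.86, 159.86, 180, 180, 180, 180].

### API

Orientations are given as a 3x3 rotation matrix whose columns are the frame's x, y, z axes.
In Python, from rig import read_state, optics, order, bot gives the robot as it stands.
- The arm moves only by the tool drive_tool, never from a script. Its argument "steps" is a list of rows, each a list of 7 numbers: the finger opening in mm, from 0 to 87, then the shift along the tool's x, y, z normalised to -1 to 1, where 1 is 0.12 m, then the turn, a rotation vector about the tool's x, y, z normalised to -1 to 1, where 1 is 1.5 rad. In form: [[jaw, tx, ty, tz, ax, ay, az], ...]. A call has 1 to 8 rows; each row is the pose to reach, as a shift and turn from the pose commanded when the call began, along the tool's axes at that moment; what a row does not reach only later rows make up. A row lasts 1/10 s, in which the tool goes at most 50 mm and 8.59 degrees, less where a joint would pass 70% of its speed; a pose out of reach is approached as far as the arm can. A call with a number of a shift or a turn outside -1 to 1 is refused whole. A call with a gripper value outside its range is refused whole. The fingers move at their own pace and stop on an object; the grip force is fixed at half the most. Time passes only in rows, so rows that repeat a pose let the fingers close. It gives the time, the measured TCP pose, the force, the opening and the grip force at its end, in the units of the state.
- read_state(): the state, without advancing time (a new reading comes with each control period).
- optics.capture(name): name is "side" or "top"; returns a dict with "color" (400x640x3 uint8, blue, green, red), "range_z" (400x640 float32, m along the optical axis (not along the pixel's ray), 0 where there is no reading), "fx", "fy", "cx", "cy" (pixels), "rvec" (rotation vector, rad) and "tvec" (3), from world to camera coordinates, as OpenCV has them. Camera axes: x right, y down, z forward; pixel columns grow to the right and rows downward; lengths in m; the calibration is good to about 2 mm. A picture is of the moment at which its call begins.
- order.hand_in(): hands the job in; it is judged then, once.
The state is a dict: "time_s": time; "joint_positions": joint angles; "qvel": joint speeds; "tau": joint torques, N m; "position": TCP position; "tcp_rot": TCP orientation; "force": force on the tool from outside, world axes, zero at the start; "moment": the same for the moment, N m; "opening": opening from 0.0 (shut) to 1.0 (fully open); "grasp_force": force on a finger pad.
Only numpy, scipy, OpenCV 4.12 (cv2) and the standard library are available. Lean on these libraries where they do the work, as an engineer would, in place of code of your own. Each camera call takes 0.05 s, during which the arm holds its last target. There are 200 camera calls.

## Working session

There is one attempt and no reset: what is moved stays moved. The work goes in short steps, Python scripts to look and compute and a tool call to move; the robot and the scene stay as the last step left them, time stands still between calls to the robot, and variables do not carry over. Pictures are saved under pics/ and viewed, at most 10 in all, crops included, and the job is handed in when it is done.

Besides the shell and the picture viewer there is one more tool, called after "Emit:" as name([rows], argument=value, ...), one row to a line, values as JSON. drive_tool: Moves the arm, as the interface text tells. Scaled input: -1 to 1 covers 0.12 m each way for a shift and 1.5 rad each way for a turn. Its arguments: {"type":"object","properties":{"steps":{"type":"array"}},"required":["steps"]}

```bash
mkdir -p pics; ls
python3 - <<'E'
from rig import read_state, optics, order, bot
import cv2,numpy as np
for n in("side","top"):
    c=optics.capture(n); cv2.imwrite(f"pics/{n}0.png",c["color"]); np.savez(f"{n}0.npz",**c)
    R=cv2.Rodrigues(np.array(c["rvec"]))[0]; print(n,-R.T@np.array(c["tvec"]).ravel(),R[2],c["fx"])
s=read_state();print(s["time_s"],s["position"],s["tcp_rot"],s["force"],bot.hold_point_z)
E
```

```text
pics
side [1.06353156 0.84945959 0.80820672] [-0.42608044 -0.67883363 -0.59803041] 366.60060199869474
top [0.2721321  0.07168631 1.46586752] [ 0.19651492 -0.00308734 -0.98049597] 443.0029525442595
0.1 [ 0.18450195 -0.59645723  0.22166473] [[ 9.55404717e-01  2.95299446e-01 -2.50999526e-04]
 [ 2.95299370e-01 -9.55402837e-01  1.92400940e-03]
 [ 3.28353251e-04 -1.91232766e-03 -9.99998118e-01]] [-0.60830254 -0.03751802  0.26434331] 0.0187
```

View pics/top0.png

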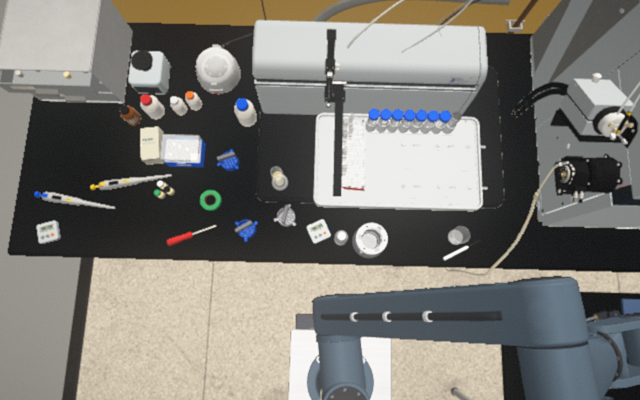

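View pics/side0.png

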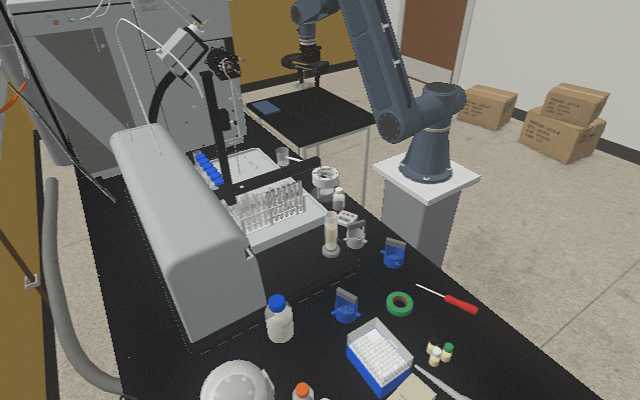

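The top view shows the sieve at about (286,214), the stand at (370,239), the white bottle at (341,238), the timer at (318,231), the beaker at (459,235) and blue look-alikes at (246,229) and (228,160). In the side view the sieve is at (355,235) and the stand at (325,178). I'll enlarge both.

```bash
cat > h.py <<'E'
import numpy as np,cv2
def load(n): return dict(np.load(n))
def ray(c,u,v,z=None):
    """point on pixel ray: at world height z, or from depth"""
    R=cv2.Rodrigues(c["rvec"])[0]; o=-R.T@c["tvec"].ravel()
    d=R.T@np.array([(u-c["cx"])/c["fx"],(v-c["cy"])/c["fy"],1.])
    return o+d*((z-o[2])/d[2] if z is not None else c["range_z"][int(round(v)),int(round(u))])
def cloud(c,u0,u1,v0,v1):
    return np.array([[ray(c,u,v) for u in range(u0,u1)] for v in range(v0,v1)])
E
python3 - <<'E'
from h import *
t=load("top0.npz");s=load("side0.npz")
a=cv2.resize(t["color"][195:265,265:405],(800,400),interpolation=cv2.INTER_CUBIC)
b1=cv2.resize(s["color"][210:255,335:380],(400,200*2),interpolation=cv2.INTER_CUBIC)[:, :]
b2=cv2.resize(s["color"][155:200,303:348],(400,400),interpolation=cv2.INTER_CUBIC)
im=np.vstack([a,np.hstack([b1,b2])]); im=cv2.resize(im,(600,600)); cv2.imwrite("pics/c1.png",np.vstack([a]));cv2.imwrite("pics/c2.png",np.hstack([b1,b2]))
for n,c,(u0,u1,v0,v1) in(("top sieve",t,(270,302,200,230)),("top stand",t,(348,392,217,262))):
    P=cloud(c,u0,u1,v0,v1).reshape(-1,3)
    for lo,hi in((.02,.036),(.036,.05),(.06,.1),(.088,.1)):
        m=(P[:,2]>lo)&(P[:,2]<hi);Q=P[m]
        if len(Q)>5: print(n,lo,hi,len(Q),Q.mean(0).round(4),Q.min(0).round(4),Q.max(0).round(4))
m=None
P=cloud(t,270,302,200,230).reshape(-1,3);Q=P[(P[:,2]>.07)&(P[:,2]<.1)]
if len(Q)>5:
    w,V=np.linalg.eigh(np.cov(Q[:,:2].T));print("bar",Q.mean(0),V[:,1],np.sqrt(w*12))
for u,v in((318,231),(341,238)):print(ray(t,u,v))
E
```

```text
top sieve 0.02 0.036 121 [0.5387 0.1889 0.0305] [0.4774 0.14   0.0201] [0.5641 0.242  0.0359]
top sieve 0.036 0.05 56 [0.5201 0.1847 0.0399] [0.4784 0.1396 0.0362] [0.5634 0.2252 0.0489]
top sieve 0.06 0.1 80 [0.5054 0.1862 0.0861] [0.4785 0.1775 0.0603] [0.5347 0.1958 0.0963]
top sieve 0.088 0.1 38 [0.507  0.1862 0.0903] [0.4804 0.1775 0.088 ] [0.5347 0.1949 0.0963]
top stand 0.02 0.036 24 [ 0.4531 -0.0971  0.0229] [ 0.4301 -0.1187  0.0201] [ 0.4655 -0.0636  0.0278]
top stand 0.06 0.1 468 [ 0.4354 -0.0874  0.0911] [ 0.3866 -0.1344  0.0602] [ 0.4847 -0.0386  0.1   ]
top stand 0.088 0.1 337 [ 0.4351 -0.0878  0.096 ] [ 0.3873 -0.1344  0.088 ] [ 0.4847 -0.0386  0.1   ]
bar [0.50586339 0.18627276 0.08689193] [-0.98315313  0.18278382] [0.01276264 0.05777608]
[0.46401355 0.08103402 0.02436973]
[0.43594188 0.0080403  0.08431318]
```

View pics/c1.png

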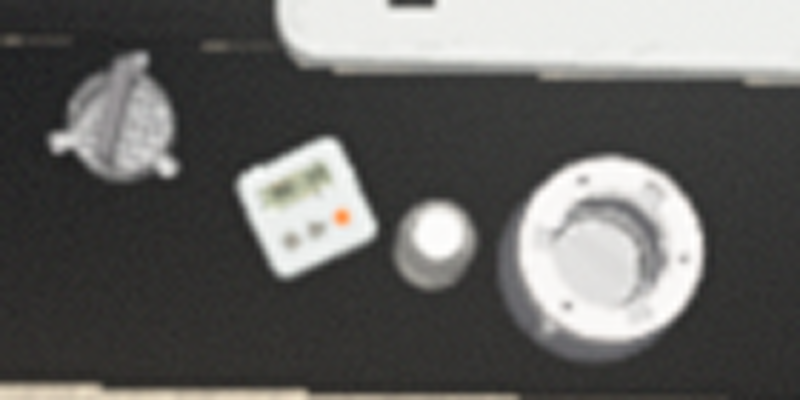

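View pics/c2.png

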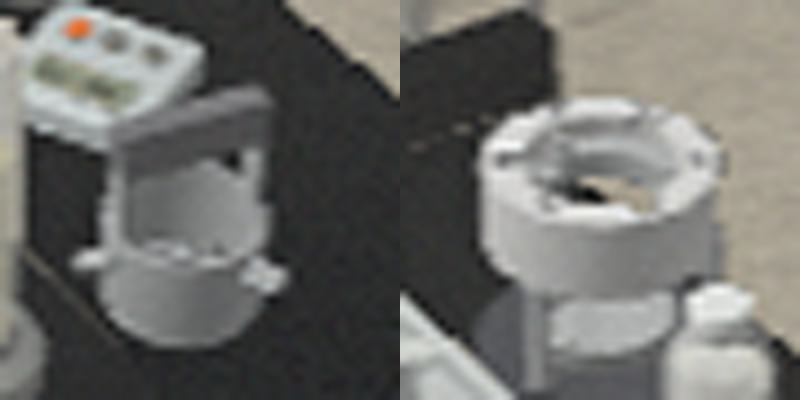

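The top crop shows the sieve's lugs at about (135,62), (60,140) and (168,165), so its +x lug points away from the robot along the bar. The stand's slot outlines are at about (655,190), (545,240) and (640,315), with screw dots between them. Next I refine both poses.

Run:
```python
from h import *
from scipy.optimize import least_squares
t=load("top0.npz");s=load("side0.npz")
W=lambda u,v,z:ray(t,265+(u+.5)/5.714-.5,195+(v+.5)/5.714-.5,z)
dots=[W(*p,.096) for p in((583,180),(683,260),(568,305))]; sl=[W(*p,.096) for p in((655,190),(545,240),(640,315))]
for c,b,n in((t,(348,392,217,262),"top"),(s,(308,345,160,195),"side")):
    P=cloud(c,*b).reshape(-1,3);Q=P[(P[:,2]>.092)&(P[:,2]<.100)][:,:2]
    # ring annulus: fit by outer hull
    H=cv2.convexHull(Q.astype(np.float32))[:,0]
    r=least_squares(lambda p:np.hypot(*(H-p[:2]).T)-p[2],[.435,-.087,.049],loss="soft_l1",f_scale=.001).x;print(n,"stand",r,len(Q))
    if n=="top": C=r[:2]
for n,L in(("dots",dots),("slots",sl)):
    print(n,[(round(float(np.hypot(*(p[:2]-C))),4),round(float(np.degrees(np.arctan2(p[1]-C[1],p[0]-C[0]))),1)) for p in L],np.mean(L,0))
for c,b,n in((t,(270,302,200,230),"top"),(s,(338,376,212,252),"side")):
    P=cloud(c,*b).reshape(-1,3);Q=P[(P[:,2]>(.083 if n=="top" else .070))&(P[:,2]<.097)]
    Q=Q[(np.abs(Q[:,0]-.505)<.05)&(np.abs(Q[:,1]-.186)<.05)]
    if len(Q)>5:
        print(n,"bar",cv2.minAreaRect(Q[:,:2].astype(np.float32)*1000),Q.mean(0),len(Q))
print("lugs",[W(*p,.032).round(4) for p in((135,62),(60,140),(168,165))])
P=cloud(t,265,292,160,192).reshape(-1,3);Q=P[P[:,2]>.03];print("vial",Q.min(0),Q.max(0),Q.mean(0))
```

```text
top stand [ 0.43597778 -0.08714979  0.04826109] 304
side stand [ 0.43952615 -0.08248339  0.04941338] 183
dots [(0.0415, 23.3), (0.0385, -96.4), (0.0388, 141.6)] [ 0.43709578 -0.08639856  0.096     ]
slots [(0.0407, -34.3), (0.0372, 82.9), (0.0378, -156.8)] [ 0.43712406 -0.08749226  0.096     ]
top bar ((506.4229736328125, 186.6374969482422), (12.238276481628418, 56.6572265625), 80.30632019042969) [0.50715005 0.18637482 0.08835425] 66
side bar ((511.0751647949219, 191.6854248046875), (14.477707862854004, 57.78487777709961), 79.54059600830078) [0.51202909 0.19378967 0.08198296] 118
lugs [array([0.5451, 0.1815, 0.032 ]), array([0.4984, 0.2225, 0.032 ]), array([0.4856, 0.1601, 0.032 ])]
vial [0.2721321  0.07168631 0.03424879] [0.69785721 0.26441965 1.46586752] [0.63543783 0.21561894 0.07229154]
```

```bash
cat > g.py <<'E'
import sys,numpy as np
from scipy.spatial.transform import Rotation as Ro
from rig import read_state
def goal(x,y,z,yaw):
    s=read_state();R=np.array(s["tcp_rot"]);p=np.array(s["position"])
    c,k=np.cos(np.radians(yaw)),np.sin(np.radians(yaw))
    T=np.array([[c,k,0],[k,-c,0],[0,0,-1.]])
    sh=R.T@(np.array([x,y,z])-p)/.12; tu=Ro.from_matrix(R.T@T).as_rotvec()/1.5
    print("t",s["time_s"],"p",p.round(4),"yaw",np.degrees(np.arctan2(R[1,0],R[0,0])).round(2),"F",np.round(s["force"],2),"M",np.round(s["moment"],3),"open",round(s["opening"]*87,1),"j6",np.round(s["joint_positions"][5],1),"g",s["grasp_force"])
    print("shift",sh.round(4),"turn",tu.round(4))
if __name__=="__main__": goal(*map(float,sys.argv[1:]))
E
python3 g.py 0.40 -0.2 0.22 93
```

```text
t 0.1 p [ 0.1845 -0.5965  0.2217] yaw 17.18 F [-0.61 -0.04  0.26] M [-0.029  0.006 -0.026] open 87.2 j6 -10.2 g 0.0
shift [ 2.6913 -2.6261  0.0198] turn [-0.0009 -0.001  -0.8823]
```

Emit:
drive_tool([
  [40, 0.3, -0.3, 0, 0, 0, 0],
  [40, 0.7, -0.7, 0, 0, 0, 0],
  [40, 1, -0.97, 0, 0, 0, 0],
  [40, 1, -0.97, 0, 0, 0, 0],
  [40, 1, -0.97, 0, 0, 0, 0],
])

```text
time_s: 0.6
position: [0.2658, -0.4478, 0.2224]
tcp_rot: [[0.954, 0.299, -0.001], [0.299, -0.954, 0.002], [0.0, -0.002, -1.0]]
force: [-0.3, -0.1, -0.5]
opening: 0.635
grasp_force: 0.0
```

Emit:
drive_tool([
  [40, 0.3, -0.3, 0, 0, 0, 0],
  [40, 0.7, -0.7, 0, 0, 0, 0],
  [40, 1, -0.97, 0, 0, 0, 0],
  [40, 1, -0.97, 0, 0, 0, 0],
  [40, 1, -0.97, 0, 0, 0, 0],
])

```text
time_s: 1.1
position: [0.346, -0.3034, 0.2226]
tcp_rot: [[0.955, 0.298, 0.0], [0.298, -0.955, -0.001], [-0.0, 0.001, -1.0]]
force: [0.7, -0.6, 0.7]
opening: 0.46
grasp_force: 0.0
```

Emit:
drive_tool([
  [40, 0.3, -0.3, 0, 0, 0, -0.1],
  [40, 0.69, -0.67, 0, 0, 0, -0.2],
  [40, 0.69, -0.67, 0, 0, 0, -0.3],
  [40, 0.69, -0.67, 0, 0, 0, -0.4],
  [40, 0.69, -0.67, 0, 0, 0, -0.5],
  [40, 0.69, -0.67, 0, 0, 0, -0.6],
  [40, 0.69, -0.67, 0, 0, 0, -0.7],
  [40, 0.69, -0.67, 0, 0, 0, -0.7],
])

```text
time_s: 1.9
position: [0.4011, -0.2053, 0.2226]
tcp_rot: [[0.221, 0.975, 0.001], [0.975, -0.221, -0.002], [-0.002, 0.001, -1.0]]
force: [0.1, 0.5, -0.0]
opening: 0.46
grasp_force: 0.0
```

```bash
python3 g.py 0.42 0.06 0.22 170
```

```text
t 1.9 p [ 0.4011 -0.2053  0.2226] yaw 77.21 F [ 0.15  0.53 -0.02] M [-0.03  -0.088 -0.076] open 40.0 j6 -28.5 g 0.0
shift [ 2.1909 -0.3359  0.018 ] turn [-2.0000e-04  1.5000e-03 -1.0797e+00]
```

Emit:
drive_tool([
  [40, 0.3, -0.05, 0, 0, 0, -0.1],
  [40, 0.6, -0.1, 0, 0, 0, -0.2],
  [40, 1, -0.15, 0, 0, 0, -0.3],
  [40, 1, -0.15, 0, 0, 0, -0.4],
  [40, 1, -0.15, 0, 0, 0, -0.5],
  [40, 1, -0.15, 0, 0, 0, -0.5],
])

```text
time_s: 2.5
position: [0.4102, -0.0825, 0.2227]
tcp_rot: [[-0.502, 0.865, 0.001], [0.865, 0.502, -0.001], [-0.001, 0.0, -1.0]]
force: [0.3, 0.1, 1.2]
opening: 0.46
grasp_force: 0.0
```

```bash
python3 g.py 0.425 0.06 0.21 170
```

```text
t 2.5 p [ 0.4102 -0.0825  0.2227] yaw 120.13 F [0.27 0.06 1.24] M [ 0.019 -0.132 -0.01 ] open 40.0 j6 -56.9 g 0.0
shift [0.9654 0.7029 0.1048] turn [-2.000e-04  1.100e-03 -5.803e-01]
```

Emit:
drive_tool([
  [40, 0.3, 0.2, 0, 0, 0, -0.1],
  [40, 0.6, 0.4, 0, 0, 0, -0.2],
  [40, 0.95, 0.7, 0, 0, 0, -0.3],
  [40, 0.95, 0.7, 0, 0, 0, -0.4],
  [40, 0.95, 0.7, 0, 0, 0, -0.5],
  [40, 0.95, 0.7, 0, 0, 0, -0.58],
  [40, 0.95, 0.7, 0, 0, 0, -0.58],
])

```text
time_s: 3.2
position: [0.4252, 0.0585, 0.2226]
tcp_rot: [[-0.984, 0.177, 0.001], [0.177, 0.984, -0.0], [-0.001, -0.0, -1.0]]
force: [-0.1, -0.1, 0.2]
opening: 0.458
grasp_force: 0.0
```

```bash
python3 g.py 0.5085 0.189 0.13 170
```

```text
t 3.2 p [0.4252 0.0585 0.2226] yaw 169.81 F [-0.14 -0.14  0.19] M [ 0.097 -0.185  0.   ] open 39.9 j6 -87.0 g 0.0
shift [-0.4904  1.1936  0.7716] turn [-0.0001  0.0005 -0.0022]
```

Emit:
drive_tool([
  [40, -0.2, 0.3, 0, 0, 0, 0],
  [40, -0.4, 0.7, 0.1, 0, 0, 0],
  [40, -0.49, 1, 0.3, 0, 0, 0],
  [40, -0.49, 1, 0.55, 0, 0, 0],
  [40, -0.49, 1, 0.55, 0, 0, 0],
  [40, -0.49, 1, 0.55, 0, 0, 0],
])

```text
time_s: 3.8
position: [0.5024, 0.1666, 0.1562]
tcp_rot: [[-0.985, 0.175, -0.002], [0.175, 0.985, -0.0], [0.002, -0.001, -1.0]]
force: [-1.0, -0.9, -0.5]
opening: 0.46
grasp_force: 0.0
```

```bash
python3 g.py 0.5085 0.189 0.115 170
python3 - <<'E'
from rig import optics
from h import *
c=optics.capture("side");np.savez("side1.npz",**c)
d=optics.capture("top");np.savez("top1.npz",**d)
a=cv2.resize(c["color"][170:260,310:400],(400,400),interpolation=cv2.INTER_CUBIC)
b=cv2.resize(d["color"][180:240,255:315],(400,400),interpolation=cv2.INTER_CUBIC)
cv2.imwrite("pics/c3.png",np.hstack([a,b]))
E
```

```text
t 3.8 p [0.5024 0.1666 0.1562] yaw 169.9 F [-1.01 -0.92 -0.49] M [ 0.086 -0.135 -0.001] open 40.0 j6 -73.6 g 0.0
shift [-0.0178  0.193   0.3431] turn [-0.0005 -0.0013 -0.0011]
```

View pics/c3.png

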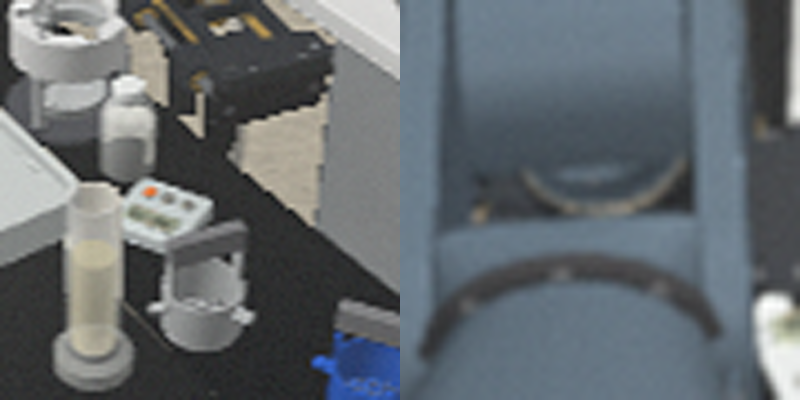

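Run:
```python
from h import *
c=load("side1.npz")
for p in((.5024,.1666,.1562),(.5024,.1666,.226),(.5085,.189,.088),(.5085,.189,.0)):
    q=cv2.projectPoints(np.array([p]),c["rvec"],c["tvec"],np.array([[c["fx"],0,c["cx"]],[0,c["fy"],c["cy"]],[0,0,1]]),None)[0].ravel();print(p,q.round(1),((q-[310,170])*400/90).round(0))
cv2.imwrite("pics/c4.png",cv2.resize(c["color"][100:220,270:430],(800,600),interpolation=cv2.INTER_CUBIC))
```

```text
(0.5024, 0.1666, 0.1562) [354.7 199. ] [198. 129.]
(0.5024, 0.1666, 0.226) [355.7 179.4] [203.  42.]
(0.5085, 0.189, 0.088) [356.6 221.3] [207. 228.]
(0.5085, 0.189, 0.0) [355.4 242.5] [202. 322.]
```

View pics/c4.png

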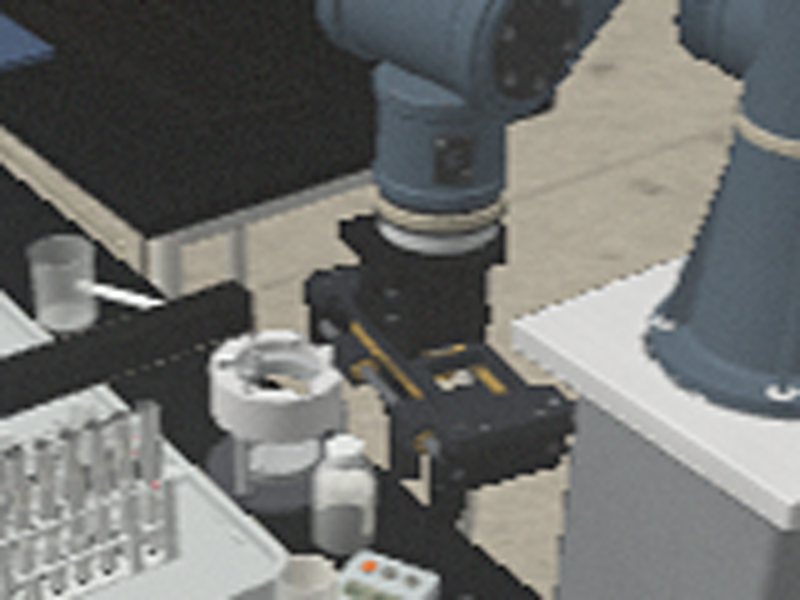

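The fingers appear around crop (455,500) and (400,475), which matches the projected TCP. The next move lines up over the bar and goes down.

Emit:
drive_tool([
  [40, -0.02, 0.19, 0, 0, 0, 0],
  [40, -0.02, 0.19, 0.2, 0, 0, 0],
  [40, -0.02, 0.19, 0.4, 0, 0, 0],
  [40, -0.02, 0.19, 0.6, 0, 0, 0],
  [40, -0.02, 0.19, 0.75, 0, 0, 0],
  [40, -0.02, 0.19, 0.82, 0, 0, 0],
  [40, -0.02, 0.19, 0.82, 0, 0, 0],
  [40, -0.02, 0.19, 0.82, 0, 0, 0],
])

```text
time_s: 4.7
position: [0.51, 0.1893, 0.0594]
tcp_rot: [[-0.985, 0.172, 0.002], [0.172, 0.985, 0.0], [-0.002, 0.001, -1.0]]
force: [0.6, -0.3, 0.1]
opening: 0.461
grasp_force: 0.0
```

Emit:
drive_tool([
  [30, 0, 0, 0, 0, 0, 0],
  [20, 0, 0, 0, 0, 0, 0],
  [14, 0, 0, 0, 0, 0, 0],
  [5, 0, 0, 0, 0, 0, 0],
  [5, 0, 0, 0, 0, 0, 0],
  [5, 0, 0, 0, 0, 0, 0],
  [5, 0, 0, 0, 0, 0, 0],
])

```text
time_s: 5.4
position: [0.509, 0.1895, 0.0583]
tcp_rot: [[-0.985, 0.171, 0.0], [0.171, 0.985, -0.0], [-0.0, -0.0, -1.0]]
force: [-0.2, -1.3, 1.5]
opening: 0.13
grasp_force: 29.9
```

Emit:
drive_tool([
  [5, 0, 0, -0.05, 0, 0, 0],
  [5, 0, 0, -0.2, 0, 0, 0],
  [5, 0, 0, -0.45, 0, 0, 0],
  [5, 0, 0, -0.7, 0, 0, 0],
  [5, 0, 0, -1, 0, 0, 0],
  [5, 0, 0, -1, 0, 0, 0],
  [5, 0, 0, -1, 0, 0, 0],
])

```text
time_s: 6.1
position: [0.5088, 0.1896, 0.1786]
tcp_rot: [[-0.985, 0.171, 0.001], [0.171, 0.985, 0.0], [-0.001, 0.0, -1.0]]
force: [-0.4, -0.6, -2.4]
opening: 0.134
grasp_force: 29.9
```

```bash
python3 g.py 0.42 0.07 0.20 170
```

```text
t 6.1 p [0.5088 0.1896 0.1786] yaw 170.16 F [-0.36 -0.65 -2.37] M [ 0.077 -0.104  0.035] open 11.6 j6 -71.5 g 29.910898078233004
shift [ 0.559  -1.1085 -0.179 ] turn [0.0003 0.0006 0.0019]
```

Emit:
drive_tool([
  [5, 0.15, -0.2, -0.18, 0, 0, 0],
  [5, 0.35, -0.5, -0.18, 0, 0, 0.05],
  [5, 0.56, -0.8, -0.18, 0, 0, 0.1],
  [5, 0.56, -1, -0.18, 0, 0, 0.15],
  [5, 0.56, -1, -0.18, 0, 0, 0.2],
  [5, 0.56, -1, -0.18, 0, 0, 0.2],
])

```text
time_s: 6.7
position: [0.4207, 0.0823, 0.1984]
tcp_rot: [[-0.89, 0.456, -0.004], [0.456, 0.89, 0.0], [0.004, -0.001, -1.0]]
force: [-0.5, 0.1, -1.7]
opening: 0.135
grasp_force: 30.0
```

```bash
python3 g.py 0.438 -0.085 0.20 143.4
```

```text
t 6.7 p [0.4207 0.0823 0.1984] yaw 152.87 F [-0.54  0.08 -1.72] M [ 0.046 -0.139  0.05 ] open 11.8 j6 -66.8 g 29.987688967958093
shift [-0.7642 -1.1749 -0.0143] turn [-0.0011 -0.0023  0.1102]
```

Emit:
drive_tool([
  [5, -0.15, -0.25, 0, 0, 0, 0],
  [5, -0.35, -0.5, 0, 0, 0, 0.05],
  [5, -0.6, -0.8, 0, 0, 0, 0.11],
  [5, -0.65, -1, 0, 0, 0, 0.11],
  [5, -0.65, -1, 0, 0, 0, 0.11],
  [5, -0.65, -1, 0, 0, 0, 0.11],
])

```text
time_s: 7.3
position: [0.4364, -0.059, 0.1987]
tcp_rot: [[-0.804, 0.595, -0.003], [0.595, 0.804, 0.002], [0.003, -0.0, -1.0]]
force: [0.3, 1.3, -1.9]
opening: 0.135
grasp_force: 30.0
```

```bash
python3 g.py 0.438 -0.085 0.188 143.4
```

```text
t 7.3 p [ 0.4364 -0.059   0.1987] yaw 143.51 F [ 0.32  1.29 -1.89] M [ 0.105 -0.121  0.02 ] open 11.8 j6 -75.9 g 29.98924453742802
shift [-0.1401 -0.1659  0.0891] turn [-0.0001 -0.0022  0.0013]
```

Emit:
drive_tool([
  [5, -0.07, -0.08, 0.05, 0, 0, 0],
  [5, -0.14, -0.165, 0.15, 0, 0, 0],
  [5, -0.14, -0.165, 0.25, 0, 0, 0],
  [5, -0.14, -0.165, 0.27, 0, 0, 0],
  [5, -0.14, -0.165, 0.27, 0, 0, 0],
  [5, -0.14, -0.165, 0.27, 0, 0, 0],
])

```text
time_s: 7.9
position: [0.4391, -0.0851, 0.1675]
tcp_rot: [[-0.805, 0.594, 0.0], [0.594, 0.805, -0.0], [-0.0, 0.0, -1.0]]
force: [0.1, 0.5, -2.6]
opening: 0.133
grasp_force: 30.0
```

```bash
python3 g.py 0.438 -0.085 0.165 143.4
python3 - <<'E'
from rig import optics
from h import *
c=optics.capture("side");np.savez("side2.npz",**c)
cv2.imwrite("pics/c5.png",cv2.resize(c["color"][125:200,285:365],(640,600),interpolation=cv2.INTER_CUBIC))
# held sieve: predicted vs seen; bar cloud and lug cloud
P=cloud(c,285,365,125,200).reshape(-1,3)
m=(np.abs(P[:,0]-.438)<.06)&(np.abs(P[:,1]+.085)<.06)
for lo,hi in((.174,.196),(.133,.140),(.10,.15),(.092,.0995)):
    Q=P[m&(P[:,2]>lo)&(P[:,2]<hi)]
    if len(Q)>4: print(lo,hi,len(Q),Q.mean(0).round(4),cv2.minAreaRect(Q[:,:2].astype(np.float32)*1000))
E
```

```text
t 7.9 p [ 0.4391 -0.0851  0.1675] yaw 143.59 F [ 0.11  0.51 -2.59] M [ 0.017 -0.141  0.018] open 11.5 j6 -78.9 g 29.989243168383837
shift [ 0.0075 -0.005   0.0206] turn [0.     0.0001 0.0022]
0.174 0.196 76 [ 0.4453 -0.0754  0.1848] ((446.8598327636719, -75.01809692382812), (18.05915641784668, 55.76517105102539), 51.14210510253906)
0.133 0.14 44 [ 0.4375 -0.0781  0.1368] ((438.03173828125, -76.76313781738281), (66.45111846923828, 44.419742584228516), 52.262786865234375)
0.1 0.15 211 [ 0.4418 -0.0754  0.1312] ((436.3466796875, -82.80902862548828), (72.1884765625, 52.140830993652344), 41.67193603515625)
0.092 0.0995 137 [ 0.4466 -0.0694  0.0952] ((444.2335510253906, -74.05325317382812), (82.13919830322266, 94.95818328857422), 53.2966423034668)
```

View pics/c5.png

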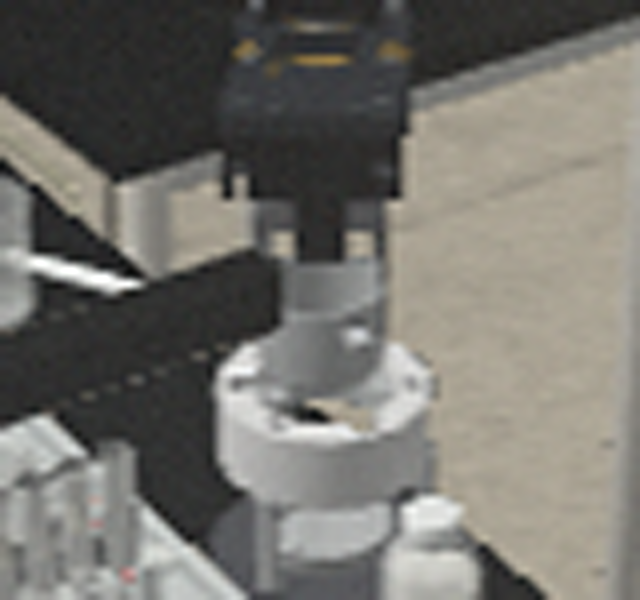

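The crop shows the sieve hanging upright over the collar, with the collar edges at about columns 215 and 432 and a lug at (355,337). I'll check these against the projected model.

Run:
```python
from h import *
c=load("side2.npz");K=np.array([[c["fx"],0,c["cx"]],[0,c["fy"],c["cy"]],[0,0,1]])
def pr(p): return (cv2.projectPoints(np.array(p,float).reshape(-1,1,3),c["rvec"],c["tvec"],K,None)[0].reshape(-1,2)-[285,125]+.5)*8
a=np.radians(np.arange(0,360,2))
def circ(x,y,r,z): return np.c_[x+r*np.cos(a),y+r*np.sin(a),0*a+z]
im=cv2.imread("pics/c5.png")
def dr(p,col,cl=True): cv2.polylines(im,[np.round(pr(p)).astype(int)],cl,col,1)
X,Y,th,z=.4391,-.0851,np.radians(143.6-180),.1675-.0583
for r,zz in((.0265,0),(.029,.04)): dr(circ(X,Y,r,z+zz),(0,0,255))
for k in range(3):
    t=th+k*2*np.pi/3;e=np.array([np.cos(t),np.sin(t)]);n=np.array([-e[1],e[0]])
    for zz in(.026,.032): dr([[*(np.array([X,Y])+e*q+n*w),z+zz] for q,w in((.029,-.0045),(.041,-.0045),(.041,.0045),(.029,.0045))],(0,255,255))
SX,SY,st=.438,-.085,np.radians(-36.6)
for r,zz in((.049,.096),(.033,.096)): dr(circ(SX,SY,r,zz),(0,255,0))
for k in range(3):
    t=st+k*2*np.pi/3;e=np.array([np.cos(t),np.sin(t)]);n=np.array([-e[1],e[0]])
    dr([[*(np.array([SX,SY])+e*q+n*w),.096] for q,w in((.033,-.007),(.043,-.007),(.043,.007),(.033,.007))],(255,0,255))
p=pr(circ(SX,SY,.049,.096));print("stand pred cols",p.min(0),p.max(0))
cv2.imwrite("pics/c6.png",cv2.resize(im[180:480,180:460],(560,600),interpolation=cv2.INTER_NEAREST))
```

```text
stand pred cols [219.52260723 325.63878844] [436.29335361 441.99300247]
```

View pics/c6.png

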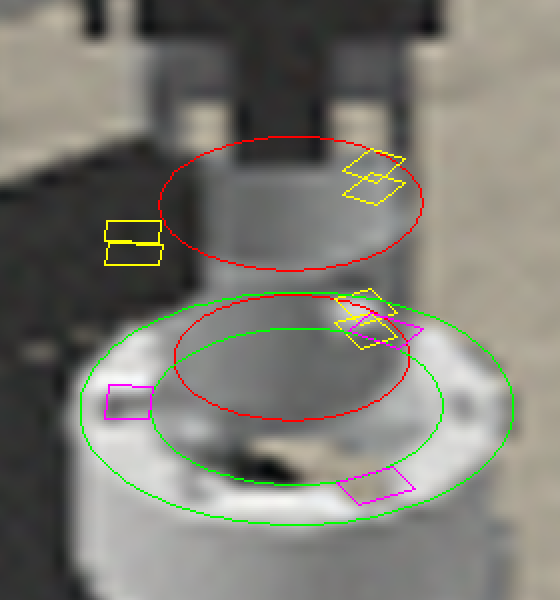

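The overlay agrees to about 1 mm: the lug is seen near (375,310) against a predicted (367,315), and the ring and slots line up. Lowering can start.

Emit:
drive_tool([
  [5, 0, 0, 0.05, 0, 0, 0],
  [5, 0, 0, 0.1, 0, 0, 0],
  [5, 0, 0, 0.15, 0, 0, 0],
  [5, 0, 0, 0.2, 0, 0, 0],
  [5, 0, 0, 0.25, 0, 0, 0],
  [5, 0, 0, 0.29, 0, 0, 0],
  [5, 0, 0, 0.29, 0, 0, 0],
  [5, 0, 0, 0.29, 0, 0, 0],
])

```text
time_s: 8.75
position: [0.4389, -0.0854, 0.1324]
tcp_rot: [[-0.804, 0.595, -0.0], [0.595, 0.804, 0.0], [0.0, -0.0, -1.0]]
force: [-0.1, 0.7, -1.5]
opening: 0.136
grasp_force: 30.0
```

```bash
python3 g.py 0.439 -0.0855 0.124 143.4
```

```text
t 8.75 p [ 0.4389 -0.0854  0.1324] yaw 143.51 F [-0.09  0.68 -1.48] M [ 0.077 -0.129 -0.005] open 11.8 j6 -78.9 g 29.989121770486236
shift [-0.0011  0.0003  0.0698] turn [-0.     -0.0002  0.0013]
```

Emit:
drive_tool([
  [5, 0, 0, 0.015, 0, 0, 0],
  [5, 0, 0, 0.03, 0, 0, 0],
  [5, 0, 0, 0.04, 0, 0, 0],
  [5, 0, 0, 0.04, 0, 0, 0],
])

```text
time_s: 9.15
position: [0.4388, -0.0854, 0.1277]
tcp_rot: [[-0.804, 0.595, -0.0], [0.595, 0.804, 0.0], [0.0, -0.0, -1.0]]
force: [-0.1, -0.2, -3.1]
opening: 0.132
grasp_force: 30.0
```

Emit:
drive_tool([
  [5, 0, 0, 0.008, 0, 0, 0],
  [5, 0, 0, 0.008, 0, 0, 0],
])

```text
time_s: 9.35
position: [0.4389, -0.0854, 0.1267]
tcp_rot: [[-0.804, 0.595, -0.0], [0.595, 0.804, 0.0], [0.0, -0.0, -1.0]]
force: [-0.1, -0.1, -1.3]
opening: 0.137
grasp_force: 30.0
```

Emit:
drive_tool([
  [5, 0, 0, 0.006, 0, 0, 0],
  [5, 0, 0, 0.006, 0, 0, 0],
])

```text
time_s: 9.55
position: [0.4389, -0.0855, 0.126]
tcp_rot: [[-0.804, 0.595, -0.0], [0.595, 0.804, 0.0], [0.0, -0.0, -1.0]]
force: [0.4, 0.3, -3.0]
opening: 0.134
grasp_force: 30.0
```

Emit:
drive_tool([
  [5, 0, 0, 0.008, 0, 0, 0],
  [5, 0, 0, 0.008, 0, 0, 0],
])

```text
time_s: 9.75
position: [0.4388, -0.0854, 0.125]
tcp_rot: [[-0.804, 0.595, -0.0], [0.595, 0.804, 0.0], [0.0, -0.0, -1.0]]
force: [0.9, 0.3, -0.9]
opening: 0.137
grasp_force: 30.0
```

Emit:
drive_tool([
  [5, 0, 0, 0.008, 0, 0, 0],
  [5, 0, 0, 0.008, 0, 0, 0],
])

```text
time_s: 9.95
position: [0.4388, -0.0854, 0.1241]
tcp_rot: [[-0.804, 0.595, -0.0], [0.595, 0.804, 0.0], [0.0, -0.0, -1.0]]
force: [0.2, -0.0, -1.4]
opening: 0.129
grasp_force: 30.0
```

Emit:
drive_tool([
  [5, 0, 0, 0.01, 0, 0, 0],
  [5, 0, 0, 0.02, 0, 0, 0],
  [5, 0, 0, 0.02, 0, 0, 0],
])

```text
time_s: 10.25
position: [0.4388, -0.0854, 0.1216]
tcp_rot: [[-0.804, 0.595, -0.0], [0.595, 0.804, 0.0], [0.0, -0.0, -1.0]]
force: [-0.3, 0.6, -1.9]
opening: 0.139
grasp_force: 30.0
```

Emit:
drive_tool([
  [5, 0, 0, 0.01, 0, 0, 0],
  [5, 0, 0, 0.02, 0, 0, 0],
  [5, 0, 0, 0.02, 0, 0, 0],
])

```text
time_s: 10.55
position: [0.4388, -0.0854, 0.1192]
tcp_rot: [[-0.804, 0.595, -0.0], [0.595, 0.804, 0.0], [0.0, -0.0, -1.0]]
force: [0.4, 0.3, -1.7]
opening: 0.137
grasp_force: 30.0
```

Emit:
drive_tool([
  [5, 0, 0, 0.01, 0, 0, 0],
  [5, 0, 0, 0.02, 0, 0, 0],
  [5, 0, 0, 0.02, 0, 0, 0],
])

```text
time_s: 10.85
position: [0.4388, -0.0854, 0.1168]
tcp_rot: [[-0.804, 0.595, -0.0], [0.595, 0.804, 0.0], [0.0, -0.0, -1.0]]
force: [1.0, 0.3, -1.8]
opening: 0.136
grasp_force: 30.0
```

The lugs are through the slots with no contact. From here I feel for the ledge, expected at TCP z of about 0.112.

Emit:
drive_tool([
  [5, 0, 0, 0.01, 0, 0, 0],
  [5, 0, 0, 0.02, 0, 0, 0],
  [5, 0, 0, 0.02, 0, 0, 0],
])

```text
time_s: 11.15
position: [0.4388, -0.0854, 0.1144]
tcp_rot: [[-0.804, 0.595, -0.0], [0.595, 0.804, 0.0], [0.0, -0.0, -1.0]]
force: [0.1, -0.1, -2.4]
opening: 0.14
grasp_force: 30.0
```

Emit:
drive_tool([
  [5, 0, 0, 0.008, 0, 0, 0],
  [5, 0, 0, 0.008, 0, 0, 0],
])

```text
time_s: 11.35
position: [0.4388, -0.0854, 0.1135]
tcp_rot: [[-0.804, 0.595, -0.0], [0.595, 0.804, 0.0], [0.0, -0.0, -1.0]]
force: [0.9, -0.7, -2.9]
opening: 0.132
grasp_force: 30.0
```

Emit:
drive_tool([
  [5, 0, 0, 0.006, 0, 0, 0],
  [5, 0, 0, 0.006, 0, 0, 0],
])

```text
time_s: 11.55
position: [0.4389, -0.0854, 0.1128]
tcp_rot: [[-0.804, 0.595, -0.0], [0.595, 0.804, 0.0], [0.0, -0.0, -1.0]]
force: [0.2, 0.3, -2.6]
opening: 0.135
grasp_force: 30.0
```

Emit:
drive_tool([
  [5, 0, 0, 0.005, 0, 0, 0],
  [5, 0, 0, 0.005, 0, 0, 0],
])

```text
time_s: 11.75
position: [0.439, -0.0855, 0.1123]
tcp_rot: [[-0.804, 0.595, 0.0], [0.595, 0.804, -0.0], [-0.0, 0.0, -1.0]]
force: [-0.3, 0.8, -1.4]
opening: 0.137
grasp_force: 30.0
```

Emit:
drive_tool([
  [5, 0, 0, 0.004, 0, 0, 0],
  [5, 0, 0, 0.004, 0, 0, 0],
])

```text
time_s: 11.95
position: [0.4391, -0.0854, 0.1123]
tcp_rot: [[-0.804, 0.595, 0.001], [0.595, 0.804, -0.0], [-0.001, 0.0, -1.0]]
force: [-0.1, 0.4, 3.7]
opening: 0.135
grasp_force: 30.0
```

Emit:
drive_tool([
  [5, 0, 0, 0.004, 0, 0, 0],
  [5, 0, 0, 0.004, 0, 0, 0],
])

```text
time_s: 12.15
position: [0.439, -0.0854, 0.1122]
tcp_rot: [[-0.804, 0.595, 0.001], [0.595, 0.804, -0.0], [-0.001, 0.0, -1.0]]
force: [-1.3, 1.3, 8.9]
opening: 0.139
grasp_force: 30.0
```

Emit:
drive_tool([
  [5, 0, 0, 0.004, 0, 0, 0],
  [5, 0, 0, 0.004, 0, 0, 0],
])

```text
time_s: 12.35
position: [0.439, -0.0855, 0.1122]
tcp_rot: [[-0.804, 0.594, 0.001], [0.594, 0.804, -0.0], [-0.001, 0.0, -1.0]]
force: [-2.2, 1.8, 13.8]
opening: 0.133
grasp_force: 30.0
```

Ledge contact comes at TCP z of 0.1122, which matches the expected value. I'll ease the load and twist clockwise; the notch can't be before 35°.

Emit:
drive_tool([
  [5, 0, 0, -0.011, 0, 0, 0],
  [5, 0, 0, -0.011, 0, 0, 0],
  [5, 0, 0, -0.011, 0, 0, 0.04],
  [5, 0, 0, -0.011, 0, 0, 0.08],
  [5, 0, 0, -0.011, 0, 0, 0.12],
  [5, 0, 0, -0.011, 0, 0, 0.12],
])

```text
time_s: 12.95
position: [0.4394, -0.0857, 0.1123]
tcp_rot: [[-0.685, 0.729, 0.001], [0.729, 0.685, -0.0], [-0.001, 0.0, -1.0]]
force: [-1.3, -0.2, 2.6]
opening: 0.136
grasp_force: 30.0
```

```bash
python3 g.py 0.439 -0.0855 0.1122 113.4
```

```text
t 12.95 p [ 0.4394 -0.0857  0.1123] yaw 133.2 F [-1.26 -0.19  2.61] M [-0.008 -0.14  -0.057] open 11.9 j6 -68.6 g 29.995685191825032
shift [ 0.0034 -0.0011  0.0005] turn [0.0003 0.0006 0.2304]
```

Emit:
drive_tool([
  [5, 0, 0, 0, 0, 0, 0.05],
  [5, 0, 0, 0, 0, 0, 0.1],
  [5, 0, 0, 0, 0, 0, 0.15],
  [5, 0, 0, 0, 0, 0, 0.2],
  [5, 0, 0, 0, 0, 0, 0.23],
  [5, 0, 0, 0, 0, 0, 0.23],
])

```text
time_s: 13.55
position: [0.4394, -0.0857, 0.1123]
tcp_rot: [[-0.399, 0.917, 0.001], [0.917, 0.399, -0.0], [-0.001, 0.001, -1.0]]
force: [0.2, -0.0, 2.5]
opening: 0.133
grasp_force: 30.0
```

```bash
python3 g.py 0.439 -0.0855 0.1122 110
```

```text
t 13.55 p [ 0.4394 -0.0857  0.1123] yaw 113.5 F [ 0.18 -0.05  2.47] M [-0.008 -0.134 -0.004] open 11.6 j6 -48.9 g 29.99434182420373
shift [ 0.0027 -0.002   0.0004] turn [0.0004 0.0005 0.0408]
```

Emit:
drive_tool([
  [5, 0, 0, 0, 0, 0, 0.023],
  [5, 0, 0, 0, 0, 0, 0.023],
])

```text
time_s: 13.75
position: [0.4393, -0.0857, 0.1122]
tcp_rot: [[-0.367, 0.93, 0.001], [0.93, 0.367, -0.0], [-0.001, 0.001, -1.0]]
force: [0.7, -0.6, 2.2]
opening: 0.137
grasp_force: 30.0
```

Emit:
drive_tool([
  [5, 0, 0, 0, 0, 0, 0.023],
  [5, 0, 0, 0, 0, 0, 0.023],
])

```text
time_s: 13.95
position: [0.4393, -0.0857, 0.1122]
tcp_rot: [[-0.335, 0.942, 0.001], [0.942, 0.335, -0.0], [-0.001, 0.001, -1.0]]
force: [0.7, -1.0, 2.0]
opening: 0.14
grasp_force: 30.0
```

Emit:
drive_tool([
  [5, 0, 0, 0, 0, 0, 0.023],
  [5, 0, 0, 0, 0, 0, 0.023],
])

```text
time_s: 14.15
position: [0.4392, -0.0856, 0.1122]
tcp_rot: [[-0.302, 0.953, 0.001], [0.953, 0.302, -0.0], [-0.001, 0.001, -1.0]]
force: [-0.3, -1.3, 2.8]
opening: 0.136
grasp_force: 30.0
```

```bash
python3 g.py 0.439 -0.0855 0.1122 110
```

```text
t 14.15 p [ 0.4392 -0.0856  0.1122] yaw 107.6 F [-0.3  -1.33  2.81] M [-0.077 -0.171 -0.004] open 11.9 j6 -43.0 g 29.994847225025296
shift [ 0.0015 -0.0014  0.0002] turn [ 0.0004  0.0004 -0.028 ]
```

Emit:
drive_tool([
  [5, 0, 0, 0, 0, 0, 0.023],
  [5, 0, 0, 0, 0, 0, 0.023],
])

```text
time_s: 14.35
position: [0.4392, -0.0856, 0.1122]
tcp_rot: [[-0.269, 0.963, 0.001], [0.963, 0.269, -0.0], [-0.0, 0.0, -1.0]]
force: [1.4, -0.5, 2.7]
opening: 0.134
grasp_force: 30.0
```

Emit:
drive_tool([
  [5, 0, 0, 0, 0, 0, 0.023],
  [5, 0, 0, 0, 0, 0, 0.023],
])

```text
time_s: 14.55
position: [0.4391, -0.0856, 0.1121]
tcp_rot: [[-0.236, 0.972, 0.0], [0.972, 0.236, -0.0], [-0.0, 0.0, -1.0]]
force: [2.1, -0.0, 2.5]
opening: 0.136
grasp_force: 30.0
```

```bash
python3 g.py 0.439 -0.0855 0.1122 110
```

```text
t 14.55 p [ 0.4391 -0.0856  0.1121] yaw 103.64 F [ 2.12 -0.    2.5 ] M [-0.086 -0.192 -0.005] open 11.9 j6 -39.0 g 29.99567368067801
shift [ 0.0007 -0.0006 -0.0004] turn [ 0.0002  0.0002 -0.074 ]
```

Emit:
drive_tool([
  [5, 0, 0, 0, 0, 0, 0.023],
  [5, 0, 0, 0, 0, 0, 0.023],
])

```text
time_s: 14.75
position: [0.4389, -0.0855, 0.112]
tcp_rot: [[-0.202, 0.979, -0.0], [0.979, 0.202, 0.0], [0.0, -0.0, -1.0]]
force: [1.6, -0.5, -0.1]
opening: 0.132
grasp_force: 30.0
```

```bash
python3 g.py 0.439 -0.0855 0.1122 110
```

```text
t 14.75 p [ 0.4389 -0.0855  0.112 ] yaw 101.65 F [ 1.56 -0.47 -0.11] M [-0.135 -0.231 -0.044] open 11.5 j6 -37.1 g 29.98956598341465
shift [-0.0005  0.0012 -0.0016] turn [-0.0001 -0.0001 -0.0971]
```

Emit:
drive_tool([
  [5, 0, 0, 0, 0, 0, 0.023],
  [5, 0, 0, 0, 0, 0, 0.023],
])

```text
time_s: 14.95
position: [0.4379, -0.0849, 0.1116]
tcp_rot: [[-0.168, 0.986, -0.002], [0.986, 0.168, 0.001], [0.002, -0.002, -1.0]]
force: [1.0, 0.6, -2.5]
opening: 0.133
grasp_force: 30.0
```

```bash
python3 g.py 0.439 -0.0855 0.1122 110
```

```text
t 14.95 p [ 0.4379 -0.0849  0.1116] yaw 99.68 F [ 0.96  0.58 -2.52] M [-0.006 -0.137 -0.002] open 11.6 j6 -35.1 g 29.989399686455727
shift [-0.0063  0.0085 -0.0049] turn [-0.0013 -0.0012 -0.12  ]
```

The vertical load vanished at about 44°, so the lugs are over the notches. I'll lower gently.

Emit:
drive_tool([
  [5, 0, 0, 0.006, 0, 0, 0],
  [5, 0, 0, 0.006, 0, 0, 0],
])

```text
time_s: 15.15
position: [0.4384, -0.0852, 0.111]
tcp_rot: [[-0.168, 0.986, -0.001], [0.986, 0.168, 0.001], [0.001, -0.001, -1.0]]
force: [-0.0, 0.6, -2.0]
opening: 0.134
grasp_force: 30.0
```

Emit:
drive_tool([
  [5, 0, 0, 0.006, 0, 0, 0],
  [5, 0, 0, 0.006, 0, 0, 0],
])

```text
time_s: 15.35
position: [0.4387, -0.0854, 0.1105]
tcp_rot: [[-0.167, 0.986, -0.0], [0.986, 0.167, 0.0], [0.0, -0.0, -1.0]]
force: [-0.0, 1.0, -1.8]
opening: 0.134
grasp_force: 30.0
```

```bash
python3 g.py 0.439 -0.0855 0.1122 110
```

```text
t 15.35 p [ 0.4387 -0.0854  0.1105] yaw 99.62 F [-0.04  1.02 -1.8 ] M [-0.003 -0.118 -0.016] open 11.7 j6 -35.0 g 29.98919893987477
shift [-0.0014  0.0019 -0.0138] turn [-0.0002 -0.0002 -0.1208]
```

Down 1.7 mm below the ledge with no load. Continue to the floor (TCP about 0.104).

Emit:
drive_tool([
  [5, 0, 0, 0.008, 0, 0, 0],
  [5, 0, 0, 0.008, 0, 0, 0],
])

```text
time_s: 15.55
position: [0.4388, -0.0854, 0.1096]
tcp_rot: [[-0.167, 0.986, -0.0], [0.986, 0.167, 0.0], [0.0, -0.0, -1.0]]
force: [-0.3, -0.5, -3.6]
opening: 0.138
grasp_force: 30.0
```

Emit:
drive_tool([
  [5, 0, 0, 0.008, 0, 0, 0],
  [5, 0, 0, 0.016, 0, 0, 0],
  [5, 0, 0, 0.016, 0, 0, 0],
])

```text
time_s: 15.85
position: [0.4388, -0.0854, 0.1077]
tcp_rot: [[-0.167, 0.986, -0.0], [0.986, 0.167, 0.0], [0.0, -0.0, -1.0]]
force: [0.9, -0.6, -2.4]
opening: 0.133
grasp_force: 30.0
```

Emit:
drive_tool([
  [5, 0, 0, 0.008, 0, 0, 0],
  [5, 0, 0, 0.014, 0, 0, 0],
  [5, 0, 0, 0.014, 0, 0, 0],
])

```text
time_s: 16.15
position: [0.4388, -0.0854, 0.106]
tcp_rot: [[-0.167, 0.986, -0.0], [0.986, 0.167, 0.0], [0.0, -0.0, -1.0]]
force: [-0.4, -0.2, -2.6]
opening: 0.132
grasp_force: 30.0
```

```bash
python3 g.py 0.439 -0.0855 0.1122 110
```

```text
t 16.15 p [ 0.4388 -0.0854  0.106 ] yaw 99.6 F [-0.35 -0.23 -2.57] M [-0.025 -0.108 -0.072] open 11.4 j6 -35.0 g 29.989131465554237
shift [-0.0008  0.0014 -0.0513] turn [-1.000e-04 -1.000e-04 -1.211e-01]
```

Emit:
drive_tool([
  [5, 0, 0, 0.008, 0, 0, 0],
  [5, 0, 0, 0.008, 0, 0, 0],
])

```text
time_s: 16.35
position: [0.4389, -0.0854, 0.1051]
tcp_rot: [[-0.167, 0.986, -0.0], [0.986, 0.167, 0.0], [0.0, -0.0, -1.0]]
force: [-0.1, -0.4, -2.2]
opening: 0.138
grasp_force: 30.0
```

Emit:
drive_tool([
  [5, 0, 0, 0.006, 0, 0, 0],
  [5, 0, 0, 0.006, 0, 0, 0],
])

```text
time_s: 16.55
position: [0.4389, -0.0854, 0.1044]
tcp_rot: [[-0.167, 0.986, -0.0], [0.986, 0.167, 0.0], [0.0, -0.0, -1.0]]
force: [0.3, 0.0, -2.5]
opening: 0.133
grasp_force: 30.0
```

Emit:
drive_tool([
  [5, 0, 0, 0.004, 0, 0, 0],
  [5, 0, 0, 0.004, 0, 0, 0],
])

```text
time_s: 16.75
position: [0.439, -0.0854, 0.1042]
tcp_rot: [[-0.167, 0.986, 0.0], [0.986, 0.167, -0.0], [-0.0, 0.0, -1.0]]
force: [-0.2, 0.7, 1.7]
opening: 0.134
grasp_force: 30.0
```

The floor is exactly 8 mm below the ledge, so the sieve is seated. I'll release it and retreat upward.

Emit:
drive_tool([
  [14, 0, 0, 0, 0, 0, 0],
  [18, 0, 0, 0, 0, 0, 0],
  [24, 0, 0, 0, 0, 0, 0],
  [30, 0, 0, 0, 0, 0, 0],
  [30, 0, 0, 0, 0, 0, 0],
])

```text
time_s: 17.25
position: [0.4389, -0.0855, 0.104]
tcp_rot: [[-0.167, 0.986, 0.0], [0.986, 0.167, -0.0], [-0.0, 0.0, -1.0]]
force: [-0.2, -0.1, 0.5]
opening: 0.324
grasp_force: 0.0
```

Emit:
drive_tool([
  [30, 0, 0, -0.05, 0, 0, 0],
  [30, 0, 0, -0.15, 0, 0, 0],
  [30, 0, 0, -0.35, 0, 0, 0],
  [30, 0, 0, -0.6, 0, 0, 0],
  [30, 0, 0, -0.85, 0, 0, 0],
  [30, 0, 0, -0.85, 0, 0, 0],
  [30, 0, 0, -0.85, 0, 0, 0],
])

```text
time_s: 17.95
position: [0.4391, -0.0855, 0.2067]
tcp_rot: [[-0.167, 0.986, 0.002], [0.986, 0.167, -0.001], [-0.001, 0.002, -1.0]]
force: [-1.0, 0.1, 0.2]
opening: 0.337
grasp_force: 0.0
```

```bash
python3 g.py 0.439 -0.0855 0.206 100
python3 - <<'E'
from rig import optics
from h import *
c=optics.capture("side");np.savez("side3.npz",**c)
cv2.imwrite("pics/c7.png",cv2.resize(c["color"][125:200,285:365],(640,600),interpolation=cv2.INTER_CUBIC))
P=cloud(c,285,365,125,200).reshape(-1,3);m=(np.abs(P[:,0]-.44)<.06)&(np.abs(P[:,1]+.085)<.06)&(P[:,2]>.110)&(P[:,2]<.15);Q=P[m]
print(np.percentile(Q[:,2],[5,50,95,99]),Q.mean(0))
E
```

```text
t 17.95 p [ 0.4391 -0.0855  0.2067] yaw 99.6 F [-0.97  0.11  0.18] M [-0.011 -0.134  0.005] open 29.3 j6 -35.0 g 0.0
shift [ 0.0002 -0.0004  0.0059] turn [ 0.001   0.0008 -0.0046]
[0.11449823 0.12683411 0.13442813 0.13555675] [ 0.44170041 -0.07740026  0.12577527]
```

View pics/c7.png

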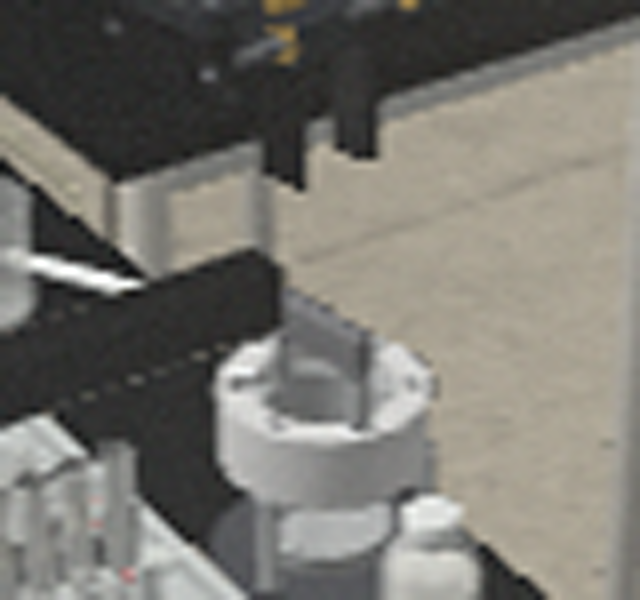

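The sieve hangs level in the collar, with its bar at about (325,335) and its top near the expected 0.134 m. The fingers at (285,180) and (355,150) are clear of it.

```bash
python3 -c "
from rig import order;print(order.hand_in())"
```

```text
the job is handed in; nothing more can be done
None
```

The sieve hangs level in the stand, its lugs on the notch floor 8 mm below the ledge after a clockwise twist of about 44°. It is released with the gripper clear, and I handed the job in at about 18 s; no verdict came back.

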